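# Take the last bucket off a swing-out centrifuge rotor

### The job

The centrifuge rotor stands on its bench stand for trunnion cleaning, with one loaded bucket still hanging in it. Swing that bucket's bail up, lift the bucket by it straight up off its two trunnion pins without letting it swing, tip or catch and drag on the rotor, and set it down gently, upright, in the empty compartment of the tray, letting go of it there. Leave the other three buckets, the grease jar and the brush as they are.

Things in the scene. Friction and masses are not known exactly. Their poses are not given: they have to be found in the camera images.
- bucket_mid (a point): The bucket to move: centre of its body, 45 mm above its underside. Round, aluminium, 64 mm in diameter (69 at the rim), 90 mm tall, 0.4 to 0.7 kg, loaded with a cream tube insert whose white caps stand 4 mm above the rim. z is its axis (up); as it hangs, its -x side faces out from the rotor and its underside is 52 mm above the bench.
- bucket_slots (a point): Point on the same bucket's axis at the height of its trunnion pins as it hangs, 66 mm above its underside; it swings freely here about y. Ears on its y and -y sides (25 mm wide, reaching 48 mm from the axis) have straight slots, open below, over the pins: slot 13.5 mm wide, pin 10. It comes off the pins only after rising straight up 23 mm and is well clear after 35.
- bail (a joint): Angle in rad of that bucket's bail (wire carrying handle) to the bucket: 0 = upright over its axis, positive = folded towards the bucket's -x side (out from the rotor), stops at 1.3 and -1.3. Starts folded at 0.95 to 1.25. Slight hinge friction (0.02 N m) lets it stay where it is left. The sleeve does not turn freely in clamped fingers: a clamped bail that is swung tips the bucket.
- bail_grip (a point): Centre of the black hand sleeve on the bail: 12 mm in diameter, 52 mm long, lying along y (level, parallel to the line through the trunnions), 55.5 mm from the bail's hinge axis, which crosses the bucket's axis along y 84.5 mm above the underside. z points from hinge to sleeve. With the bail upright the sleeve is 140 mm above the bucket's underside.
- rotor: Dark four-armed rotor, 290 mm across, on a round grey stand; origin on its spindle axis at the height of the pins (118 mm above the bench), z up. It turns at a light push (0.06 N m). The bucket hangs 105 mm from the axis on the rotor's -x side, between two fork cheeks 102 mm apart whose tops are 12 mm above the pins. The nut in the middle rises 34 mm above the origin.
- place (a point): Centre of the empty compartment of the tray, on top of the black rubber pad on its floor (6 mm above the bench). The grey tray is 252 mm square with four compartments, 120 mm wide inside, and walls 30 mm high; a bucket with its ears needs 99 mm. x and y run along the tray's walls.
- second_mid (a point): Centre, half-way up, of another bucket of the same make that stands in a tray compartment, its bail folded; leave it.
- third_mid (a point): Likewise, another standing bucket; leave it.
- fourth_mid (a point): Likewise, another standing bucket; leave it.
- grease_mid (a point): Centre of a white grease jar, 56 mm in diameter and 60 mm tall, on the bench; leave it.
- brush: A brush with a wooden handle, 170 mm long, lying on the bench; leave it.
Not all that is in view belongs to the job. There is more than one size of the part that bears place; the job needs the larger.

How it is judged:
By the outcome, as a careful person would: the job done as asked, in the order asked, and still so for the second after the job is handed in, with the robot touching nothing.
It also fails if it takes over 72 s, if anything falls off the work surface, if the arm or the gripper's body presses on something with over 40 N, if the wrist force passes 120 N, or if a joint passes its speed limit or range.

### The arm

A 7-joint arm with a two-finger parallel gripper is mounted at the origin on the work surface. World frame = base frame: x ahead of the robot, y to its left, z up, the work surface at z = 0. Lengths are in mm, angles in rad, forces in N, time in s.
With the tool pointing down it reaches from about 350 to 900 mm from the base axis. Payload 7.2 kg.
Tool frame: the origin (TCP) lies where the fingers leave the gripper's body, on its centre line; the fingertips stand 80 mm ahead of it and the grasp point (between the pads) lies 61 mm ahead of it; z points along the fingers, y is the direction in which the jaws open and shut (so a half turn about z gives the same grasp; the last joint's range is limited). The gripper opens to 88 mm and grips with 3 to 60 N. Pads are 20 mm wide; open, the fingers measure 115 mm over their backs; the gripper's body (75 mm by 178 mm) begins 61 mm behind the grasp point.
Start: joints at [-0.068, 0.411, -0.013, 1.596, 0.006, 1.134, -0.082], TCP at [625.001, -0.011, 302.653] pointing down, gripper open.
Joint ranges: [-2.95, 2.95], [-0.29, 1.99], [-1.47, 1.44], [0.14, 2.54], [-1.03, 4.17], [0.13, 1.85], [-2.86, 2.86]. Speed limits (rad/s): [2.39, 2.39, 3.01, 3.01, 3.14, 3.14, 3.14].

### API

Orientations are given as a unit quaternion [w, x, y, z].
In Python, from station import r, imaging, order gives the robot as it stands. The module is installed in compiled form; this text tells all that it offers.
- The arm moves only by the tool carry_out, never from a script. Its argument "commands" is a list of rows, each a list of 2 entries, a list of its own where there are three numbers: the shift along the tool's x, y, z in mm, then the turn about the tool's z in rad. In form: [[[x, y, z], yaw], ...]. A call has 1 to 20 rows; each row shifts and turns the commanded pose from where the row before left it, along the tool's axes as they then stand; what a row does not reach is not made up. A row lasts 1/10 s, in which the tool goes at most 50 mm and 8.59 degrees, less where a joint would pass 70% of its speed; a pose out of reach is approached as far as the arm can. A call with a gripper value outside its range is refused whole. "grip" is the opening in per cent of the stroke, from 0 (shut) to 100 (fully open), set as the call begins (left out, the last holds). The fingers move at their own pace and stop on an object; "force" is the grip in N (left out, the last holds). Time passes only in rows, so rows that do not move let the fingers close. It gives the time, the measured TCP pose, the force and the opening at its end, in the units of the state.
- r.get_state(): the state, without advancing time (a new reading comes with each control period).
- imaging.read_camera(name): name is "scene" or "side" or "wrist"; returns a dict with "pixels" (480x640x3 uint8, red, green, blue), "fovy" (degrees; the focal length in pixels is half the picture's height over the tangent of half this angle, whatever the lens; pixels are square), "cx", "cy" (the principal point, pixels), "R" (3x3) and "t" (3): a world point X has camera coordinates R X + t. Camera axes: x right, y down, z forward; pixel columns grow to the right and rows downward; lengths in mm; the calibration is good to about 2 mm. A picture is of the moment at which its call begins. There is no depth.
- order.job_done(): hands the job in, once; it reports no verdict.
The state is a dict: "time_s": time; "joint_pos": joint angles; "qvel": joint speeds; "tau": joint torques, N m; "eef_pos": TCP position; "tcp_rot": TCP orientation; "ft_force": force on the tool from outside, world axes, zero at the start; "torque": the same for the moment, N m; "finger_gap": finger opening in mm.
Only numpy, scipy, OpenCV 4.12 (cv2) and the standard library are available. Lean on these libraries where they do the work, as an engineer would, in place of code of your own. Each camera call takes 0.05 s, during which the arm holds its last target.

## Working session

There is one attempt and no reset: what is moved stays moved. The work goes in short steps, Python scripts to look and compute and a tool call to move; the robot and the scene stay as the last step left them, time stands still between calls to the robot, and variables do not carry over. Pictures are saved under pics/ and viewed, and the job is handed in when it is done.

Besides the shell and the picture viewer there is one more tool, called after ">>>" in YAML: its name, and indented under it one key for each argument. carry_out: Moves the arm, as the interface text tells. Its arguments: {"type":"object","properties":{"commands":{"type":"array"},"grip":{"type":"number"},"force":{"type":"number"}},"required":["commands"]}

```bash
mkdir -p pics; cat > h.py <<'E'
import numpy as np, cv2
from station import r, imaging, order
def cam(n):
    c=imaging.read_camera(n); c['R']=np.array(c['R']);c['t']=np.array(c['t'])
    c['f']=c['pixels'].shape[0]/2/np.tan(np.radians(c['fovy'])/2); return c
def save(c,fn,box=None,s=1):
    p=c['pixels'][:,:,::-1]
    if box: p=p[box[1]:box[3],box[0]:box[2]]
    if s!=1: p=cv2.resize(p,None,fx=s,fy=s,interpolation=cv2.INTER_CUBIC)
    cv2.imwrite(fn,p)
def ray(c,u,v):
    d=c['R'].T@np.array([(u-c['cx'])/c['f'],(v-c['cy'])/c['f'],1.]); return -c['R'].T@c['t'],d/np.linalg.norm(d)
def plane(c,u,v,z):
    o,d=ray(c,u,v); return o+d*(z-o[2])/d[2]
def proj(c,X):
    q=c['R']@np.array(X,float)+c['t']; return c['f']*q[:2]/q[2]+[c['cx'],c['cy']]
def tri(*obs):
    A=np.zeros((3,3));b=np.zeros(3)
    for c,u,v in obs:
        o,d=ray(c,u,v);P=np.eye(3)-np.outer(d,d);A+=P;b+=P@o
    X=np.linalg.solve(A,b); return X,[np.round(proj(c,X)-[u,v],1) for c,u,v in obs]
E
python3 - <<'E'
from h import *
for n in("scene","side","wrist"):
    c=cam(n);save(c,f'pics/{n}0.png');print(n,c['fovy'],c['cx'],c['cy'],-c['R'].T@c['t'],c['R'][2])
s=r.get_state();print({k:np.round(v,3) for k,v in s.items()})
E
```

```text
scene 46.382951956429196 320.55286963048 238.92793704492283 [1198.52481457 -734.74082137 1010.04506312] [-0.47127533  0.52725505 -0.70703725]
side 55.599980509075195 317.386602605401 233.5618190875315 [522.49553197 760.77337491 752.40822347] [ 0.0709739  -0.7990817  -0.59701855]
wrist 62.99309232966512 316.75494160908954 237.23749596882863 [624.57982083  70.37055609 383.31671799] [-0.00254834 -0.25709713 -0.96638221]
{'time_s': np.float64(0.15), 'joint_pos': array([-0.068,  0.412, -0.013,  1.597,  0.006,  1.134, -0.082]), 'qvel': array([-0.001, -0.003,  0.001, -0.002, -0.   , -0.   , -0.   ]), 'tau': array([ 1.0000e-03, -5.8833e+01,  6.4200e-01, -2.9129e+01, -5.4000e-02,
        1.6000e-02,  0.0000e+00]), 'eef_pos': array([ 6.24739e+02, -2.40000e-02,  3.02010e+02]), 'tcp_rot': array([-0.   ,  0.707,  0.707, -0.   ]), 'ft_force': array([-0.245, -0.373, -0.311]), 'torque': array([-0.017,  0.02 , -0.031]), 'finger_gap': np.float64(87.777)}
```

View pics/scene0.png

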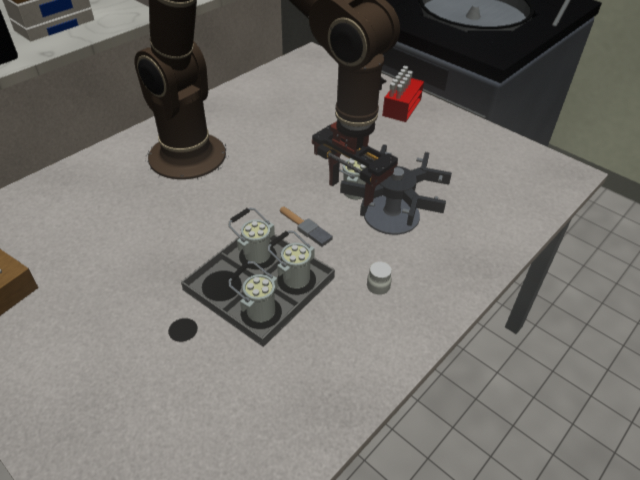

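View pics/side0.png

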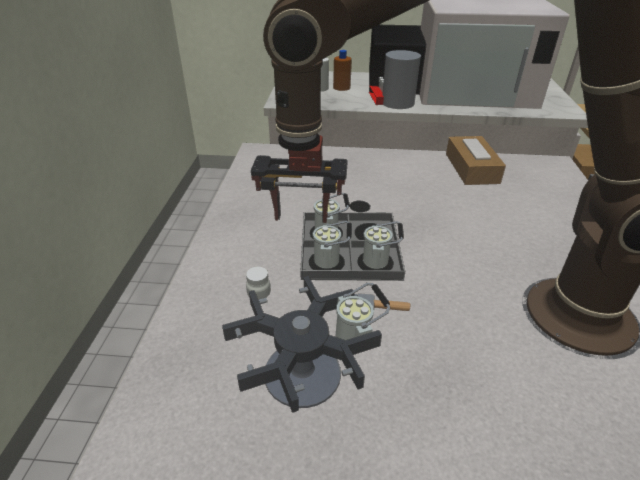

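View pics/wrist0.png

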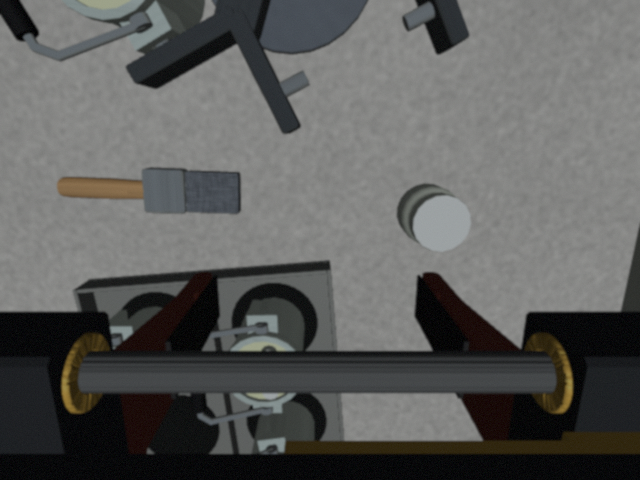

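```bash
python3 - <<'E'
from h import *
c=cam("side");save(c,'pics/s1.png',(210,270,410,420),4)
print('bucket rim ctr',plane(c,355,310,144),'spindle',plane(c,300,335,118))
print('pad',plane(c,374,232,6),'disc',plane(c,360,206,0))
c2=cam("scene");save(c2,'pics/c1.png',(160,190,360,340),4)
print('pad',plane(c2,222,285,6),'disc',plane(c2,182,329,0))
save(c2,'pics/c2.png',(300,110,460,240),5)
E
```

```text
bucket rim ctr [505.43774932 173.11300111 144.        ] spindle [601.66738427 218.49484497 118.        ]
pad [ 456.27204477 -259.77182846    6.        ] disc [ 496.48990892 -396.67511086    0.        ]
pad [ 466.36056468 -256.64501838    6.        ] disc [ 495.52067049 -395.36466339    0.        ]
```

View pics/s1.png

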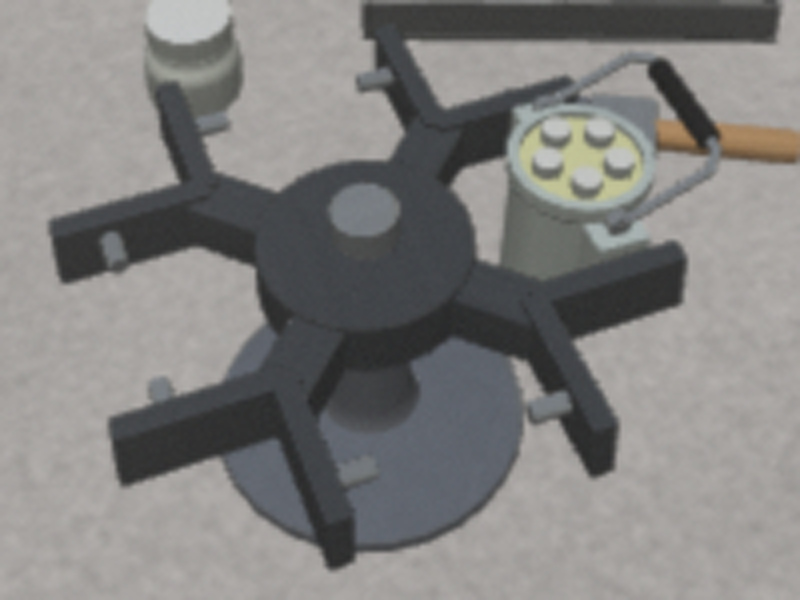

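View pics/c1.png

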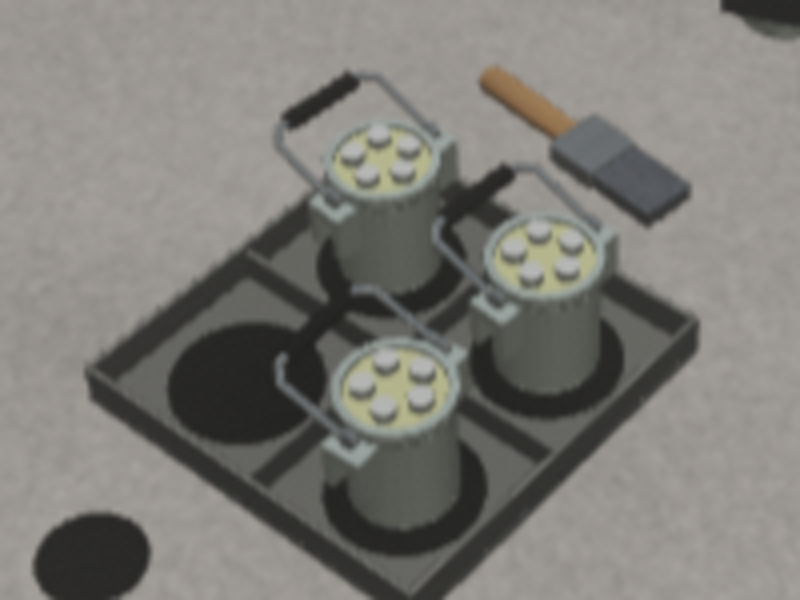

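View pics/c2.png

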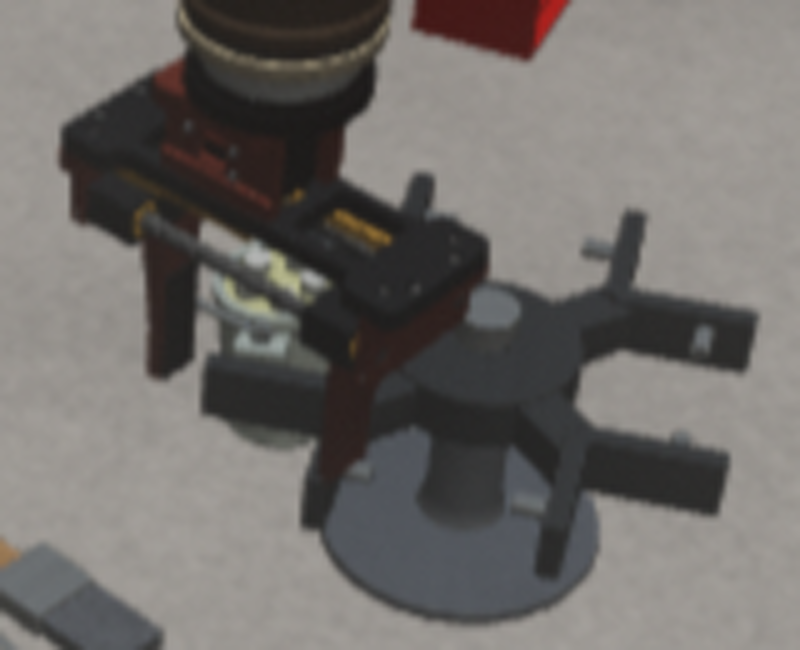

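The scene shows the hanging bucket at side pixel (355,310), at about (505,173) mm, with its bail folded out towards the base. For `place` there are two candidates: the pad in the empty tray compartment at scene (222,285), and a smaller loose disc on the bench at (182,329). The pad fits, because it lies inside the walls and is the larger of the two; the enlarged crop shows this. Next I'll take a look from above with the wrist camera.

>>> carry_out:
  commands:
    - [[14,-11,0],0]
    - [[27,-22,0],-0.0]
    - [[28,-23,0],0]
    - [[27,-22,0],0]
    - [[14,-12,0],0]
    - [[0,0,0],-0.08]
    - [[0,0,0],-0.14]
    - [[0,0,0],-0.14]
    - [[0,0,0],-0.08]
    - [[0,0,0],0]
    - [[0,0,0],0]

```text
time_s: 1.35
eef_pos: [534.4, 110.5, 302.7]
tcp_rot: [-0.0, 0.537, 0.844, 0.0]
ft_force: [-0.7, 0.6, 0.1]
finger_gap: 87.3
```

```bash
python3 - <<'E'
from h import *
s=r.get_state();print(s['time_s'],s['eef_pos'],s['tcp_rot'])
for n in("wrist","scene"):
    c=cam(n);save(c,f'pics/{n}2.png')
E
```

```text
1.35 [534.42288004 110.51961229 302.7257994 ] [-5.38136484e-05  5.36584826e-01  8.43846382e-01  6.94985590e-05]
```

View pics/wrist2.png

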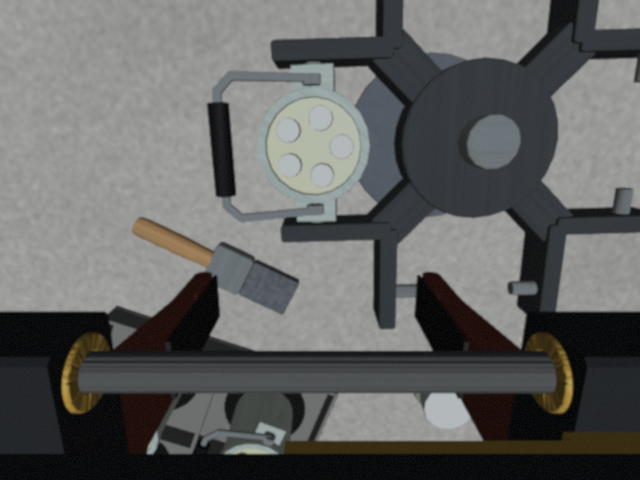

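View pics/scene2.png

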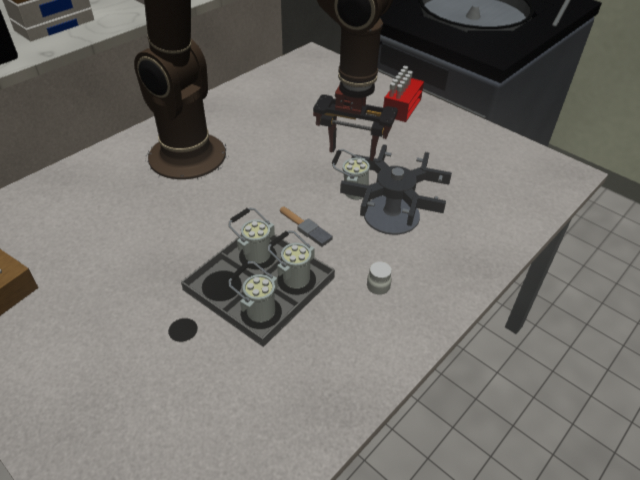

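The wrist view shows the bucket rim at about (313,145), the sleeve running (219,103)–(225,195), and the nut at (493,141). I'll measure from these.

```bash
cat > meas.py <<'E'
from h import *
def blobs(m,mn=30):
    n,l,st,ce=cv2.connectedComponentsWithStats(m.astype(np.uint8));return [(st[i],ce[i],l==i) for i in range(1,n) if st[i][4]>=mn]
E
python3 - <<'E'
from meas import *
W=cam("wrist");S=cam("side");C=cam("scene")
for c,box,nm in((W,(190,60,380,240),'W'),(S,(330,280,400,350),'S'),(C,(330,150,375,200),'C')):
    p=c['pixels'].astype(int);hsv=cv2.cvtColor(c['pixels'],cv2.COLOR_RGB2HSV).astype(int)
    sub=np.zeros(p.shape[:2],bool);sub[box[1]:box[3],box[0]:box[2]]=1
    cream=sub&(p[...,0]-p[...,2]>20)&(p[...,0]>130)
    cr=cv2.morphologyEx(cream.astype(np.uint8),cv2.MORPH_CLOSE,np.ones((3,3)))
    cs,_=cv2.findContours(cr,cv2.RETR_EXTERNAL,cv2.CHAIN_APPROX_NONE);k=max(cs,key=cv2.contourArea)
    e=cv2.fitEllipse(cv2.convexHull(k));print(nm,'cream',e,'->rim z142',plane(c,*e[0],142).round(1))
    blk=sub&(p.max(2)<40)
    for st,ce,m in blobs(blk,12):
        r_=cv2.minAreaRect(np.argwhere(m)[:,::-1].astype(np.float32));print('  black',st,ce.round(1),r_[1:],)
save(W,'pics/w2c.png',(190,40,410,240),3.5)
print('nut',plane(W,493,141,152))
# cheeks top z=130: pts
for u,v in((273,41),(282,222),(380,39),(386,233),(273,62)):print(plane(W,u,v,130).round(1))
E
```

```text
Traceback (most recent call last):
ValueError: max() iterable argument is empty
```

```bash
python3 - <<'E'
from meas import *
W=cam("wrist");S=cam("side");C=cam("scene")
print(W['pixels'][145,305],W['pixels'][150,220],S['pixels'][305,345])
for c,box,nm in((W,(190,60,380,240),'W'),(S,(330,280,400,350),'S'),(C,(330,150,375,200),'C')):
    p=c['pixels'].astype(int)
    sub=np.zeros(p.shape[:2],bool);sub[box[1]:box[3],box[0]:box[2]]=1
    cream=sub&(p[...,0]-p[...,2]>12)&(p[...,0]>110)
    if cream.sum()>20:
        h=cv2.convexHull(np.argwhere(cv2.morphologyEx(cream.astype(np.uint8),cv2.MORPH_OPEN,np.ones((2,2)))>0)[:,::-1].astype(np.int32))
        e=cv2.fitEllipse(h);print(nm,'cream',e,'->z142',plane(c,*e[0],142).round(1))
    blk=sub&(p.max(2)<40)
    for st,ce,m in blobs(blk,12):
        r_=cv2.minAreaRect(np.argwhere(m)[:,::-1].astype(np.float32));print('  black',st,ce.round(1),r_[1:],)
save(W,'pics/w2c.png',(190,40,410,200),3.5)
print('nut',plane(W,493,141,152))
for u,v in((273,41),(282,222),(380,39),(386,233),(273,62)):print(plane(W,u,v,130).round(1))
E
```

```text
[180 186 167] [32 30 34] [147 148 123]
W cream ((305.95751953125, 150.15066528320312), (73.57148742675781, 86.21365356445312), 153.05947875976562) ->z142 [503.  162.1 142. ]
  black [275  60  31   7 116] [286.8  61.9] ((6.0, 30.0), 90.0)
  black [320  60  60  17 268] [357.8  63.5] ((61.131004333496094, 13.871847152709961), 15.172914505004883)
  black [ 208  102   26   93 1709] [221.1 147.3] ((93.093994140625, 19.01741600036621), 85.2363510131836)
  black [319 202  61  22 382] [356.5 217. ] ((15.81138801574707, 63.5617790222168), 71.56504821777344)
  black [283 217  32   8 119] [293.8 221.4] ((31.0, 7.0), -0.0)
S cream ((370.3470764160156, 309.400634765625), (22.62830352783203, 63.25148010253906), 88.55913543701172) ->z142 [477.4 167.1 142. ]
C cream ((356.5488586425781, 167.0328369140625), (12.383609771728516, 22.395429611206055), 88.71844482421875) ->z142 [511.5 163.3 142. ]
nut [598.3423227  212.91305509 152.        ]
[458.8 210.6 130. ]
[508.  112.4 130. ]
[515.7 238.4 130. ]
[574. 135. 130.]
[463.4 200.  130. ]
```

View pics/w2c.png

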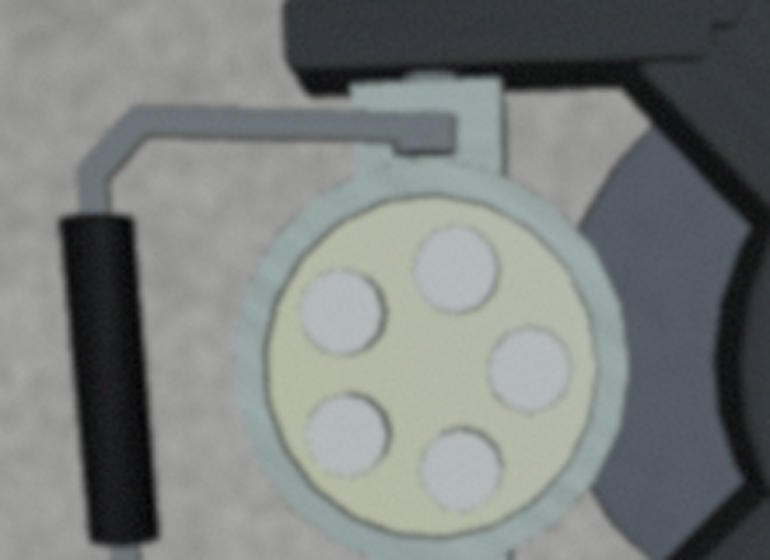

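```bash
python3 - <<'E'
from meas import *
W=cam("wrist")
b=plane(W,313.2,144.5,141.5);n=plane(W,493,141,152);print('b',b,'nut',n,np.linalg.norm((n-b)[:2]),'yaw',np.arctan2(*(n-b)[1::-1]))
for z in (150,155,160,165,170):
    a=plane(W,218,103,z);c=plane(W,225.3,194.5,z);m=(a+c)/2
    d=a-c;print(z,m.round(1),'len',np.linalg.norm(d).round(1),'yaw',np.arctan2(-d[0],d[1]).round(3),'rad',np.linalg.norm((m-b)[:2]).round(1))
# ear edges: ear upper x-range, ear lower
print([plane(W,*q,130+6).round(1) for q in ((291,64),(333,62))])
s=r.get_state();q=s['tcp_rot'];print('tool yaw y-axis',np.pi/2-2*np.arctan2(q[1],q[2])-0)
# cheek inner faces at top
for q in ((273,62.5),(368,64),(282,222),(368,219.5)):print(plane(W,*q,112 if 0 else 130).round(1))
save(W,'pics/w2d.png',(190,40,410,240),3)
for (x,y) in ((275,62),):pass
S=cam("side");save(S,'pics/s2.png',(320,270,420,345),8)
E
```

```text
b [505.61811325 166.81717766 141.5       ] nut [598.37019516 212.83510123 152.        ] 103.5403205914724 yaw 0.46055402725242034
150 [458.6 141.5 150. ] len 52.2 yaw 0.458 rad 53.4
155 [459.6 142.2 155. ] len 51.0 yaw 0.458 rad 52.2
160 [460.6 142.9 160. ] len 49.9 yaw 0.458 rad 51.0
165 [461.6 143.6 165. ] len 48.8 yaw 0.458 rad 49.8
170 [462.6 144.3 170. ] len 47.7 yaw 0.458 rad 48.6
[array([474.4, 202.8, 136. ]), array([496.2, 214.2, 136. ])]
tool yaw y-axis 0.4396718029440949
[463.6 199.6 130. ]
[515.5 223.1 130. ]
[508.1 112.3 130. ]
[559.  138.1 130. ]
```

View pics/w2d.png

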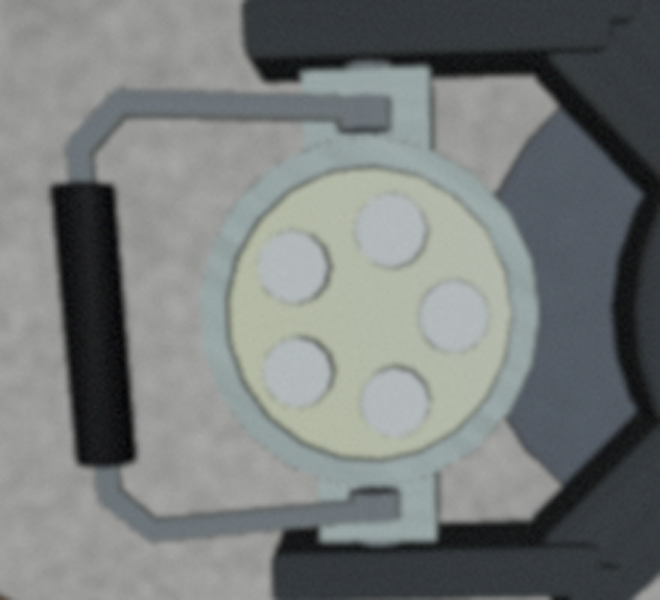

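View pics/s2.png

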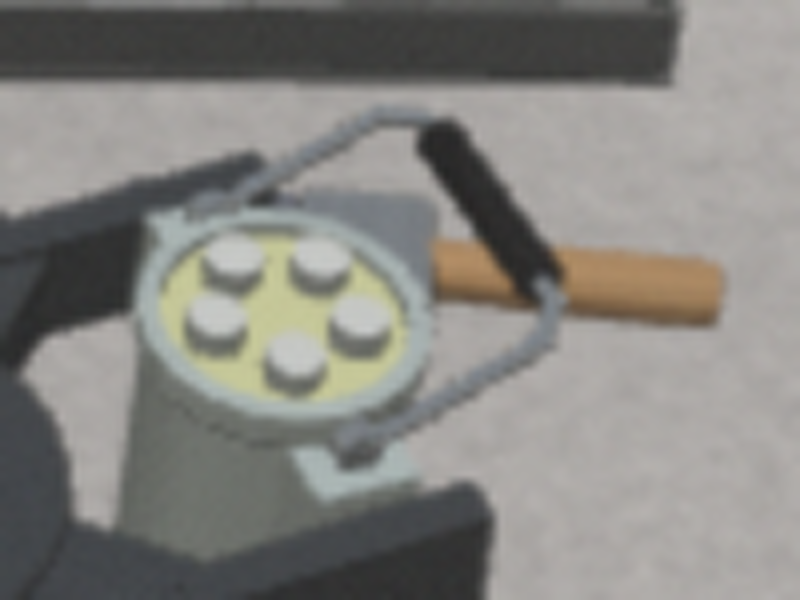

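```bash
python3 - <<'E'
from meas import *
W=cam("wrist");S=cam("side");C=cam("scene")
print(tri((W,221.6,148.7),(S,381.2,296.2)))
print(tri((W,313.2,144.5),(S,355.8,308.5)))
print(r.get_state()['eef_pos'])
save(C,'pics/c2z.png',(320,140,400,200),8)
E
```

```text
(array([458.41349596, 142.52121543, 153.19222443]), [array([-0.8, -0.3]), array([-0.2,  0. ])])
(array([504.81043262, 166.81118933, 141.56170139]), [array([-1.2, -0.6]), array([-0.4, -0. ])])
[535.01108622 109.9879913  302.63090616]
```

View pics/c2z.png

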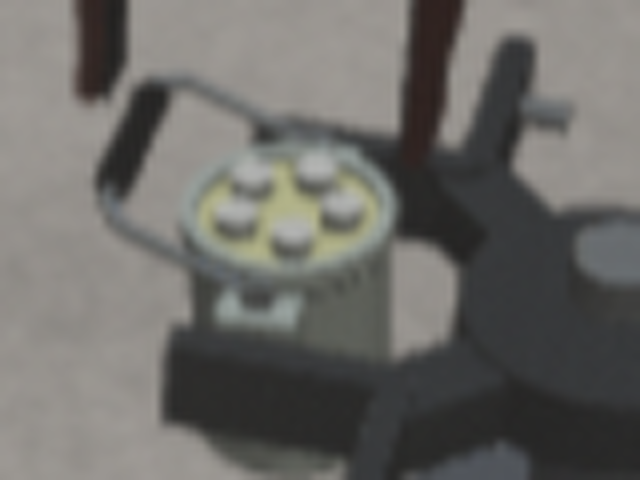

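>>> carry_out:
  commands:
    - [[8,-11,0],0]
    - [[16,-21,0],0]
    - [[16,-21,0],0]
    - [[15,-21,0],0]
    - [[7,-11,0],0]
    - [[0,0,10],-0.02]
    - [[0,0,20],0]
    - [[0,0,20],0]
    - [[0,0,20],0]
    - [[0,0,12],0]
    - [[0,0,3],0]
    - [[0,0,0],0]
  grip: 0
  force: 20

```text
time_s: 3.2
eef_pos: [432.0, 129.8, 217.3]
tcp_rot: [-0.0, 0.527, 0.85, -0.0]
ft_force: [-0.1, -0.5, 0.4]
finger_gap: 0.6
```

```bash
cat > look.py <<'E'
import sys
from meas import *
t=sys.argv[1]
s=r.get_state();e=s['eef_pos'];b=np.array([505,167.]);o=np.array([-np.cos(.46),-np.sin(.46)]);yd=np.array([-np.sin(.46),np.cos(.46)])
print('t',s['time_s'],e.round(1),'r_c',((e[:2]-b)@o).round(1),'lat',((e[:2]-b)@yd).round(1),'F',s['ft_force'].round(1),s['finger_gap'])
W=cam("wrist");S=cam("side");C=cam("scene")
save(W,f'pics/w{t}.png')
f=lambda c,bx,k:cv2.resize(c['pixels'][bx[1]:bx[3],bx[0]:bx[2],::-1],(0,0),fx=k,fy=k,interpolation=cv2.INTER_CUBIC)
cv2.imwrite(f'pics/sc{t}.png',np.hstack([f(S,(320,260,420,360),4),f(C,(320,110,420,210),4)]))
E
python3 look.py 3
```

```text
t 3.2 [432.  129.8 217.3] r_c 82.0 lat -0.9 F [-0.1 -0.5  0.4] 0.5641467425237688
```

View pics/sc3.png

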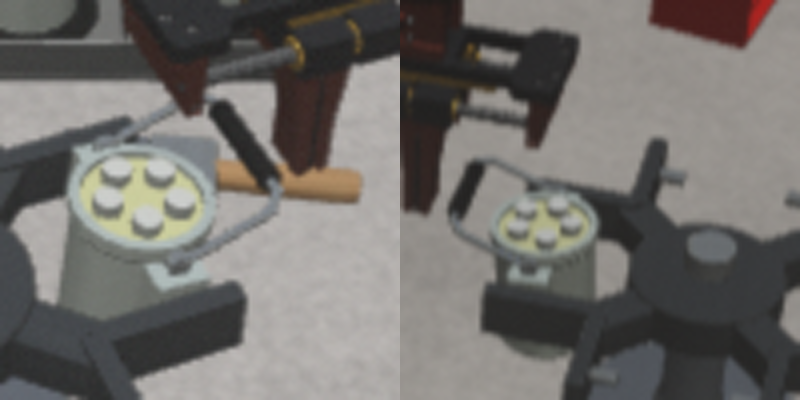

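View pics/w3.png

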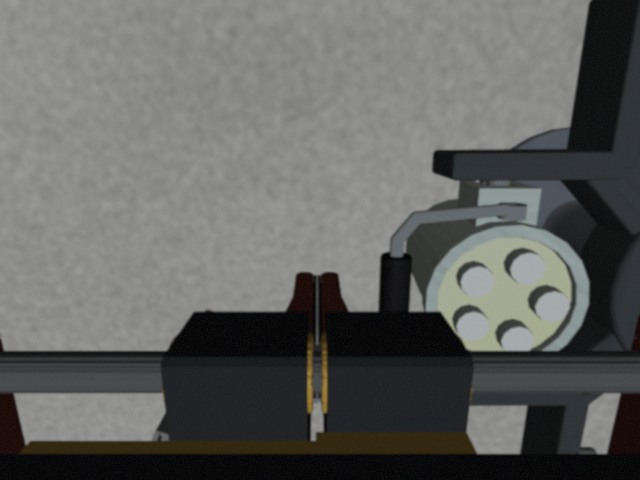

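>>> carry_out:
  commands:
    - [[1,6,0],0]
    - [[0,6,0],0]
    - [[0,4,-1],0]
    - [[0,4,-5.5],0]
    - [[0,4,-5.5],0]
    - [[0,4,-5],0]
    - [[0,4,-5],0]
    - [[0,4,-3.5],0]
    - [[0,4,-3.5],0]
    - [[0,4,-2],0]
    - [[0,4,-2],0]
    - [[0,3,-1],0]
    - [[0,3,-1],0]
    - [[0,0,0],0]

```text
time_s: 4.75
eef_pos: [480.0, 154.9, 252.7]
tcp_rot: [0.0, 0.527, 0.85, 0.0]
ft_force: [-0.6, -0.4, 0.7]
finger_gap: 0.3
```

```bash
python3 look.py 4
```

```text
t 4.75 [480.  154.9 252.7] r_c 27.7 lat 0.3 F [-0.6 -0.4  0.7] 0.30220915287392386
```

View pics/sc4.png

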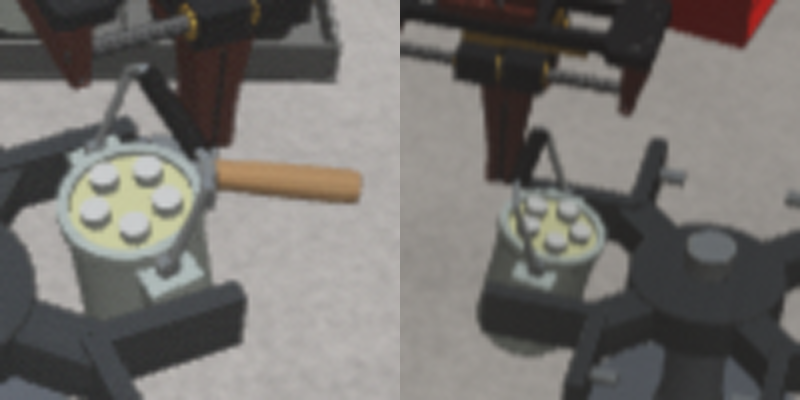

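View pics/w4.png

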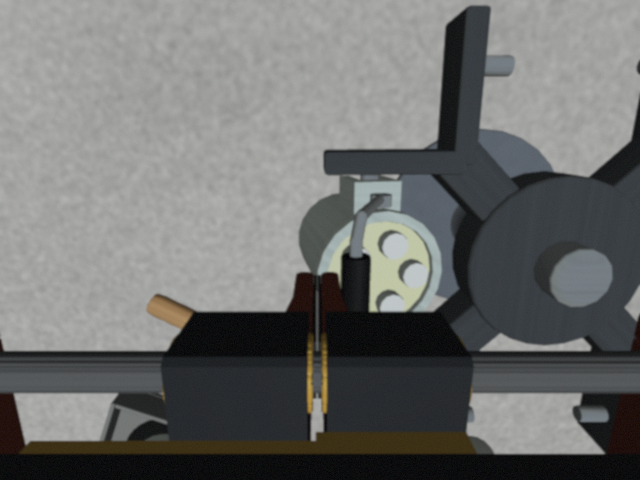

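>>> carry_out:
  commands:
    - [[0,2,0],0]
    - [[0,3,0],0]
    - [[0,3,0],0]
    - [[0,3,0],0]
    - [[0,3,0],0]
    - [[0,3,0],0]
    - [[0,2,0],0]
    - [[0,0,0],0]

```text
time_s: 5.7
eef_pos: [496.9, 163.3, 252.6]
tcp_rot: [0.0, 0.527, 0.85, 0.0]
ft_force: [-0.9, 0.7, 0.3]
finger_gap: 0.0
```

```bash
python3 look.py 5
```

```text
t 5.7 [496.9 163.3 252.6] r_c 8.9 lat 0.3 F [-0.9  0.7  0.3] 0.0429947451574553
```

View pics/sc5.png

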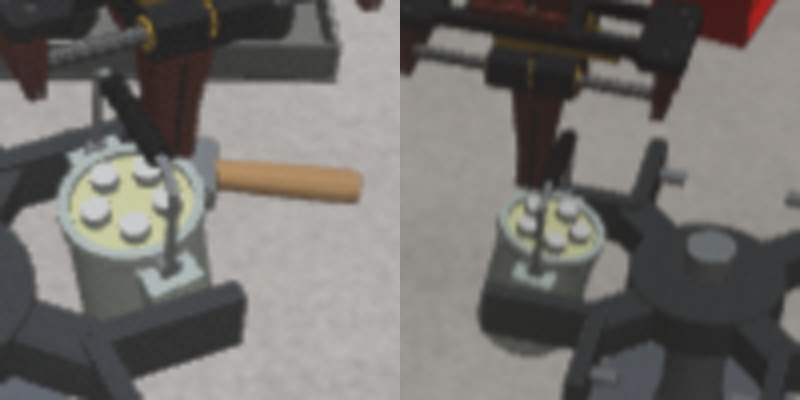

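View pics/w5.png

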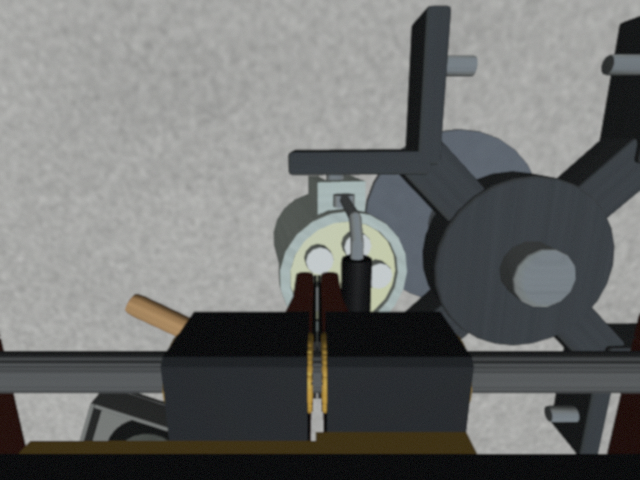

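>>> carry_out:
  commands:
    - [[0,-2,0],0]
    - [[0,-2,0],0]
    - [[0,-2,0],0]
    - [[0,-2,0],0]
    - [[0,-2,0],0]
    - [[0,-2,0],0]
    - [[0,-2,0],0]
    - [[0,-2,0],0]
    - [[0,-2,0],0]
    - [[0,-2,0],0]
    - [[0,-3,0],0]
    - [[0,-4,0],0]
    - [[0,-4,0],0]
    - [[0,0,0],0]
    - [[0,0,0],0]

```text
time_s: 7.35
eef_pos: [468.9, 149.4, 252.7]
tcp_rot: [0.0, 0.527, 0.85, 0.0]
ft_force: [0.1, -0.1, 0.4]
finger_gap: 0.6
```

```bash
python3 look.py 6
```

```text
t 7.35 [468.9 149.4 252.7] r_c 40.2 lat 0.3 F [ 0.1 -0.1  0.4] 0.5839947655752749
```

View pics/sc6.png

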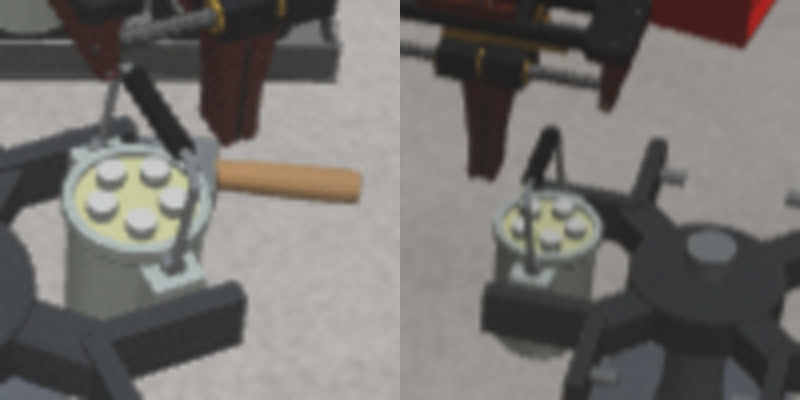

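View pics/w6.png

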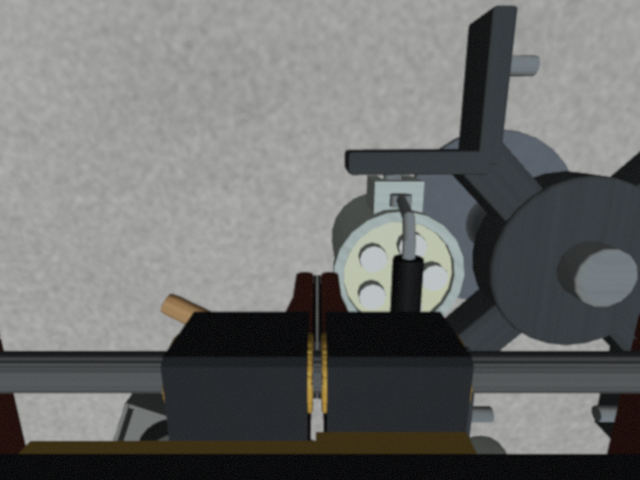

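```bash
cat > sl.py <<'E'
from meas import *
def ctr(c,box,th=45):
    p=c['pixels'].astype(int);m=np.zeros(p.shape[:2],bool);m[box[1]:box[3],box[0]:box[2]]=1
    m&=(p.max(2)<th)
    B=max(blobs(m,8),key=lambda b:b[0][4]);r_=cv2.minAreaRect(np.argwhere(B[2])[:,::-1].astype(np.float32));return B[1],r_,B[0]
E
python3 - <<'E'
from sl import *
W=cam("wrist");S=cam("side");C=cam("scene")
a=ctr(S,(345,274,369,302));b=ctr(C,(348,138,364,159));print(a,b)
b0=np.array([505,167.]);o=np.array([-np.cos(.46),-np.sin(.46)]);yd=np.array([-np.sin(.46),np.cos(.46)])
for A,B in((a[0],b[0]),((359.5,287),(355.3,148))):
    X,e=tri((S,*A),(C,*B));print(X,e,'r',(X[:2]-b0)@o,'lat',(X[:2]-b0)@yd)
# rim: side crop, scene crop
for A,B in(((320+137/4,260+198/4),(320+(547-400)/4,110+223/4)),):
    X,e=tri((S,*A),(C,*B));print('rim',X,e,'r',(X[:2]-b0)@o,'lat',(X[:2]-b0)@yd)
E
```

```text
(array([357.95294118, 286.55294118]), ((358.6153564453125, 286.9230651855469), (21.63330841064453, 4.437601089477539), 56.3099365234375), array([351, 277,  16,  21,  85], dtype=int32)) (array([355.27027027, 148.21621622]), ((355.11859130859375, 148.6082305908203), (3.1475729942321777, 12.590291976928711), 23.962486267089844), array([352, 143,   7,  13,  37], dtype=int32))
[502.68997    164.22060389 194.55074164] [array([ 0.2, -0.1]), array([0.1, 0.1])] r 3.3038157923666427 lat -1.464951384502552
[500.74660368 165.43319886 194.20066234] [array([-0.3,  0.2]), array([-0.2, -0.1])] r 4.50684479550237 lat 0.48435116571069803
rim [507.06304988 169.02471906 140.69368818] [array([-0.2,  0.1]), array([-0.1, -0.1])] r -2.7474711965561243 lat 0.89836748342834
```

>>> carry_out:
  commands:
    - [[0,0,-10],0]
    - [[0,0,-20],0]
    - [[0,0,-8],0]
    - [[0,8,0],0]
    - [[0,16,0],0]
    - [[0,12,0],0]
    - [[0,4.5,0],0]
    - [[0,0,8],0]
    - [[0,0,15],0]
    - [[0,0,10],0]
    - [[0,0,4],0]
    - [[0,0,0],0]
  grip: 60

```text
time_s: 8.85
eef_pos: [504.7, 167.2, 252.9]
tcp_rot: [-0.0, 0.527, 0.85, -0.001]
ft_force: [1.4, 0.9, 0.2]
finger_gap: 52.7
```

```bash
python3 look.py 7
```

```text
t 8.85 [504.7 167.2 252.9] r_c 0.1 lat 0.3 F [1.4 0.9 0.2] 52.69528312438161
```

View pics/sc7.png

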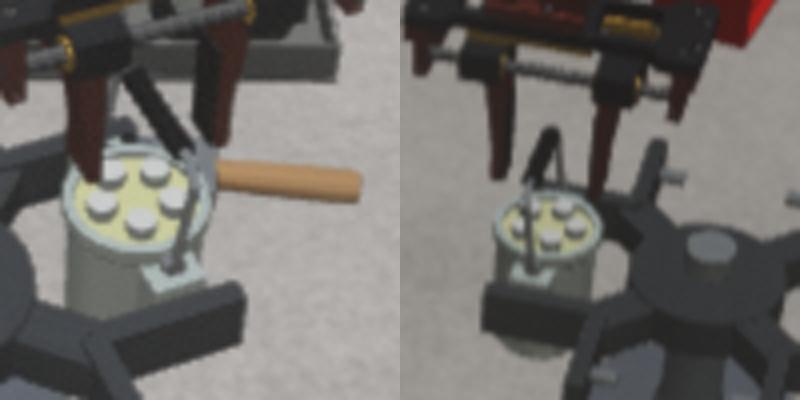

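View pics/w7.png

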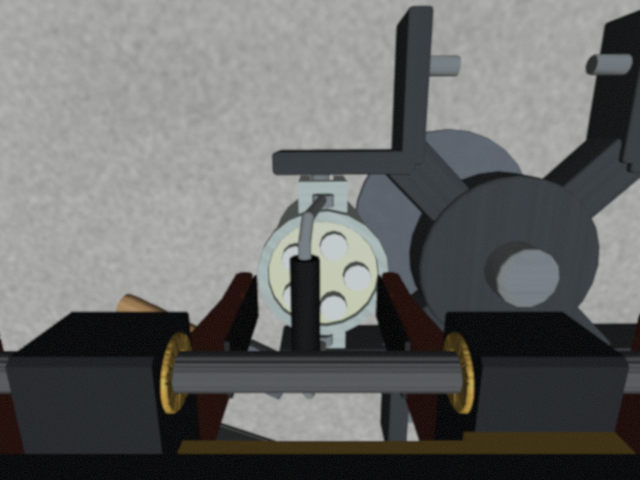

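```bash
python3 - <<'E'
from h import *
W=cam("wrist");save(W,'pics/w7z.png',(230,160,420,350),4)
b0=np.array([505,167.]);o=np.array([-np.cos(.46),-np.sin(.46)])
for u in (257.5,322.5,388):
  X=plane(W,u,267,142);print(X,(X[:2]-b0)@o)
for u,v,z in((305,258,192),(323,185,132)):
  X=plane(W,u,v,z);print(X,(X[:2]-b0)@o)
# tool centreline point (61 ahead)
e=r.get_state()['eef_pos'];print(proj(W,[e[0],e[1],192]),proj(W,[e[0],e[1],142]))
E
```

```text
[476.18109201 156.37313697 142.        ] 30.541030204728436
[506.58108142 171.40867946 142.        ] -3.3739568562375064
[537.21194397 186.55840958 142.        ] -37.546511753944316
[490.51079196 186.97843582 192.        ] 4.113702287407545
[488.41471836 208.69483724 132.        ] -3.6490610281807117
[317.21881916 315.25579945] [317.13587507 272.3757907 ]
```

View pics/w7z.png

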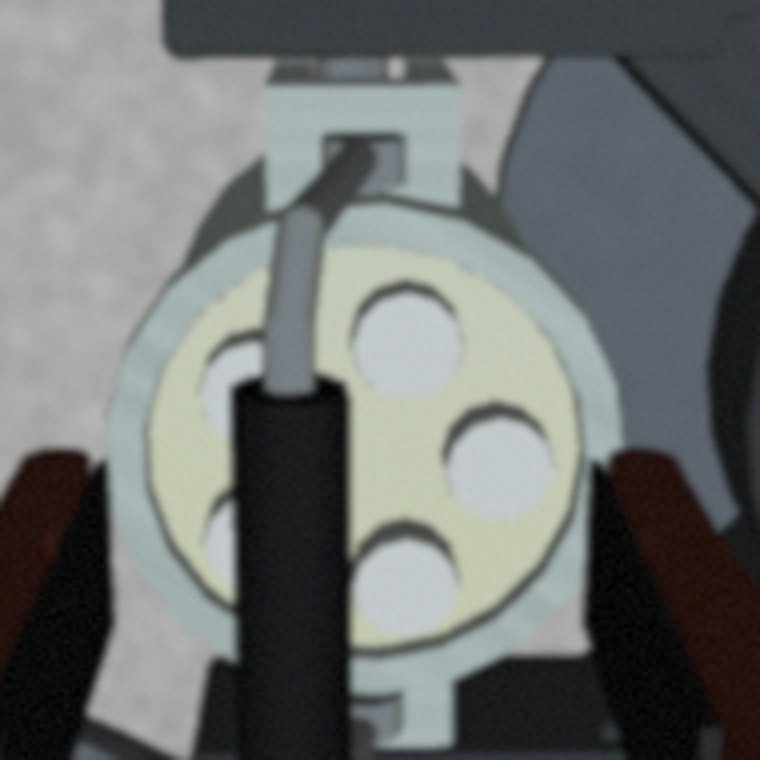

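>>> carry_out:
  commands:
    - [[0,1.5,0],0]
    - [[0,0,0],0]
  grip: 30
  force: 5

```text
time_s: 9.25
eef_pos: [506.8, 168.2, 254.0]
tcp_rot: [0.0, 0.527, 0.85, 0.0]
ft_force: [-0.6, 0.2, -1.0]
finger_gap: 40.5
```

>>> carry_out:
  commands:
    - [[0,0,0],0]
    - [[0,0,0],0]
    - [[0,0,0],0]
    - [[0,0,0],0]
    - [[0,0,0],0]
  grip: 18
  force: 5

```text
time_s: 9.75
eef_pos: [506.5, 168.1, 253.6]
tcp_rot: [-0.0, 0.527, 0.85, -0.0]
ft_force: [-0.1, -0.1, 0.6]
finger_gap: 16.2
```

```bash
python3 look.py 8; python3 -c "
from h import *
save(cam('wrist'),'pics/w8z.png',(230,160,420,350),4)"
```

```text
t 9.75 [506.5 168.1 253.6] r_c -1.8 lat 0.3 F [-0.1 -0.1  0.6] 16.172637013767613
```

View pics/w8z.png

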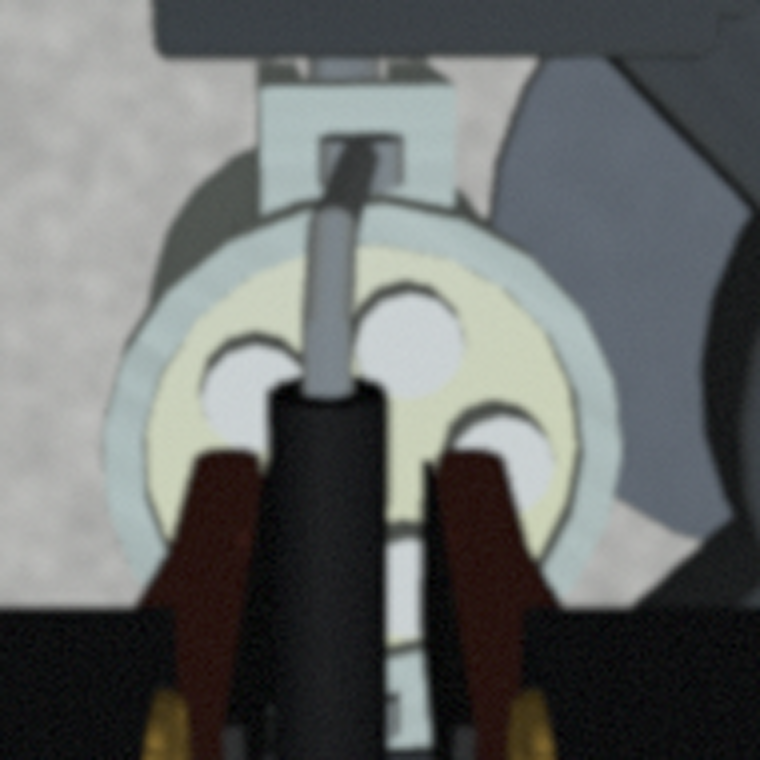

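View pics/sc8.png

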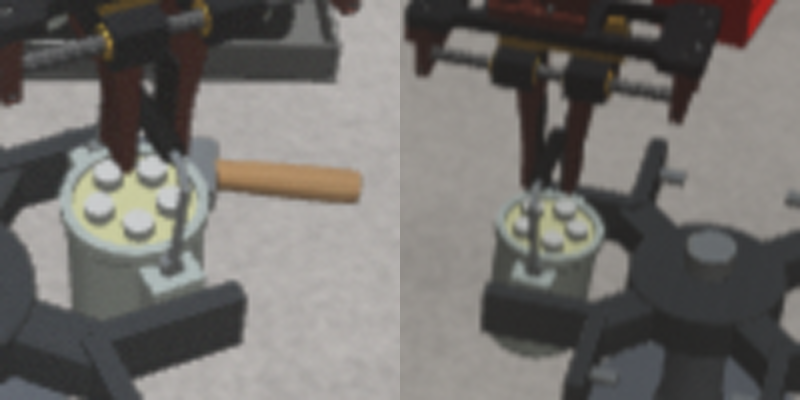

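>>> carry_out:
  commands:
    - [[0,2,0],0]
    - [[0,2,0],0]
    - [[0,2.5,0],0]
    - [[0,2.5,0],0]
    - [[0,2,0],0]
    - [[0,1.5,0],0]
    - [[0,0,0],0]
    - [[0,-1.5,0],0]
    - [[0,-1.5,0],0]
    - [[0,-1.5,0],0]
    - [[0,-1.5,0],0]
    - [[0,-1.5,0],0]
    - [[0,-1.5,0],0]
    - [[0,-1.5,0],0]
    - [[0,-1.0,0],0]
    - [[0,-1,0],0]
    - [[0,0,0],0]
    - [[0,0,0],0]

```text
time_s: 11.75
eef_pos: [506.5, 168.1, 253.7]
tcp_rot: [0.0, 0.527, 0.85, 0.0]
ft_force: [0.0, -0.6, 0.2]
finger_gap: 15.7
```

```bash
python3 look.py 9; python3 -c "
from h import *
save(cam('wrist'),'pics/w9z.png',(230,160,420,350),4)"
```

```text
t 11.75 [506.5 168.1 253.7] r_c -1.9 lat 0.3 F [ 0.  -0.6  0.2] 15.656921352101346
```

View pics/w9z.png

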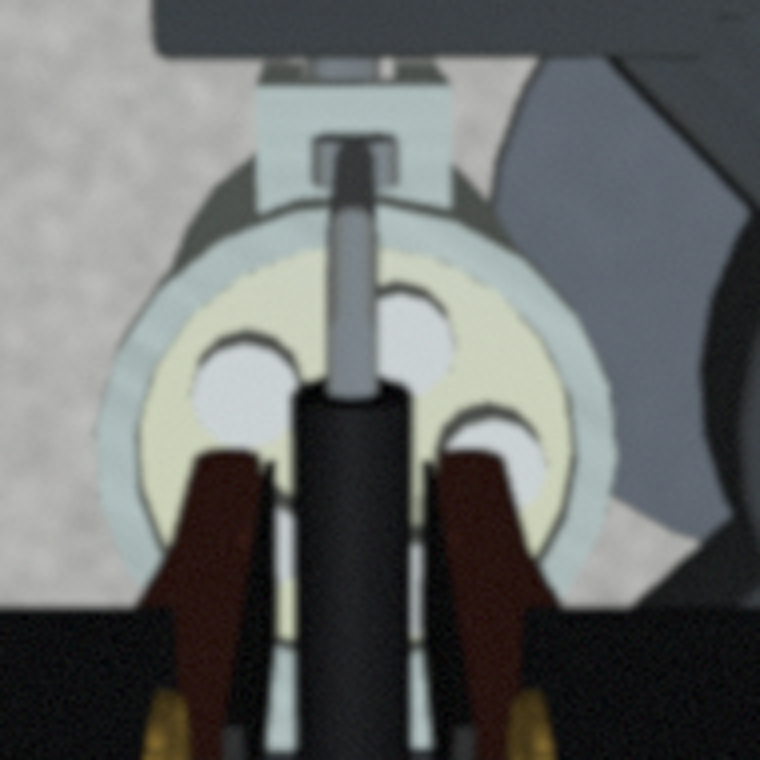

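View pics/sc9.png

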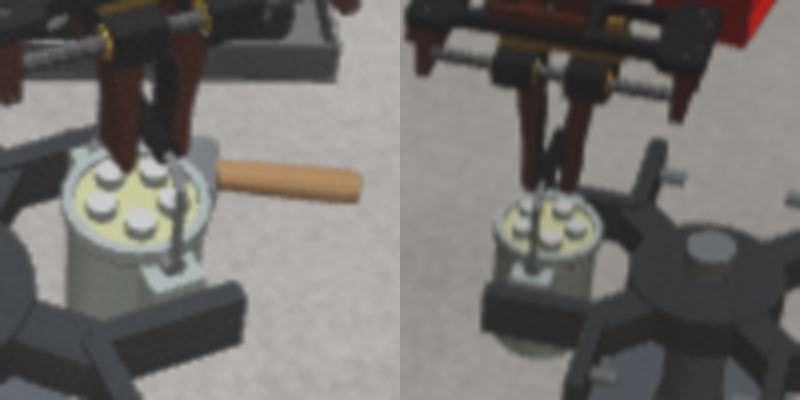

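The sleeve is now centred and free between the pads, and the bucket hangs upright. I'll clamp it.

>>> carry_out:
  commands:
    - [[0,0.0,0],0]
    - [[0,0,0],0]
    - [[0,0,0],0]
    - [[0,0,0],0]
    - [[0,0,0],0]
  grip: 0
  force: 35

```text
time_s: 12.45
eef_pos: [506.5, 168.1, 253.7]
tcp_rot: [0.0, 0.527, 0.85, 0.0]
ft_force: [-0.4, 0.7, -0.2]
finger_gap: 11.1
```

>>> carry_out:
  commands:
    - [[0,0,-0.5],0]
    - [[0,0,-1],0]
    - [[0,0,-1],0]
    - [[0,0,-1],0]
    - [[0,0,-1],0]
    - [[0,0,-0.5],0]
    - [[0,0,0],0]
    - [[0,0,0],0]

```text
time_s: 13.25
eef_pos: [506.5, 168.0, 258.6]
tcp_rot: [0.0, 0.527, 0.85, -0.0]
ft_force: [-0.1, -0.6, -4.0]
finger_gap: 10.9
```

```bash
python3 look.py 10; python3 -c "
from h import *
save(cam('wrist'),'pics/w10z.png',(230,160,420,350),4)"
```

```text
t 13.25 [506.5 168.  258.6] r_c -1.8 lat 0.3 F [-0.1 -0.6 -4. ] 10.880346851509405
```

View pics/w10z.png

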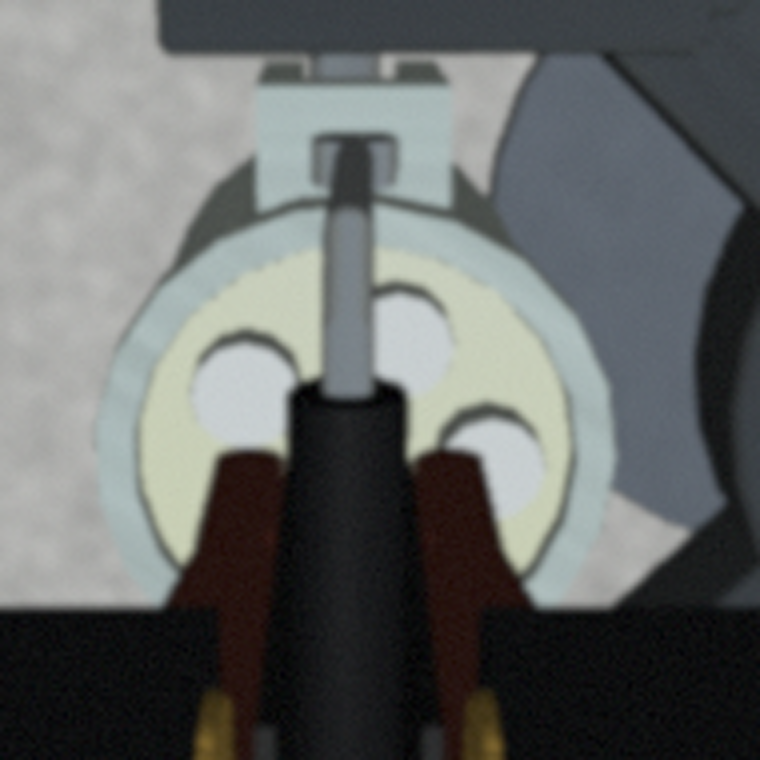

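View pics/sc10.png

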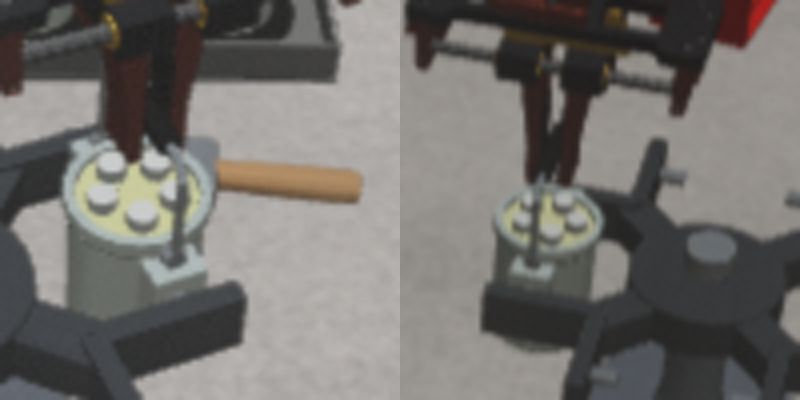

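Bucket lifted 5 mm, level, and the pin is centred in its slot. I'll continue straight up.

>>> carry_out:
  commands:
    - [[0,0,-1.5],0]
    - [[0,0,-2.5],0]
    - [[0,0,-3],0]
    - [[0,0,-3],0]
    - [[0,0,-3],0]
    - [[0,0,-3],0]
    - [[0,0,-3],0]
    - [[0,0,-3],0]
    - [[0,0,-3],0]
    - [[0,0,-3],0]
    - [[0,0,-4],0]
    - [[0,0,-5],0]
    - [[0,0,-6],0]
    - [[0,0,-8],0]
    - [[0,0,-10],0]
    - [[0,0,-12],0]
    - [[0,0,-12],0]
    - [[0,0,-10],0]
    - [[0,0,-7],0]
    - [[0,0,-3],0]

```text
time_s: 15.45
eef_pos: [506.7, 168.2, 364.6]
tcp_rot: [0.0, 0.527, 0.85, 0.0]
ft_force: [0.1, -0.1, -4.5]
finger_gap: 11.0
```

```bash
python3 look.py 11;python3 - <<'E'
from h import *
C=cam('scene');save(C,'pics/c11.png',(160,40,460,340),2)
E
```

```text
t 15.45 [506.7 168.2 364.6] r_c -2.0 lat 0.3 F [ 0.1 -0.1 -4.5] 11.022141496585201
```

View pics/c11.png

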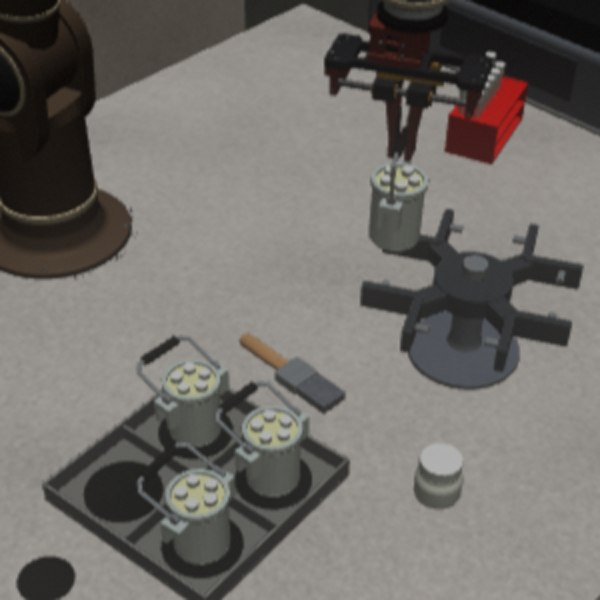

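View pics/w11.png

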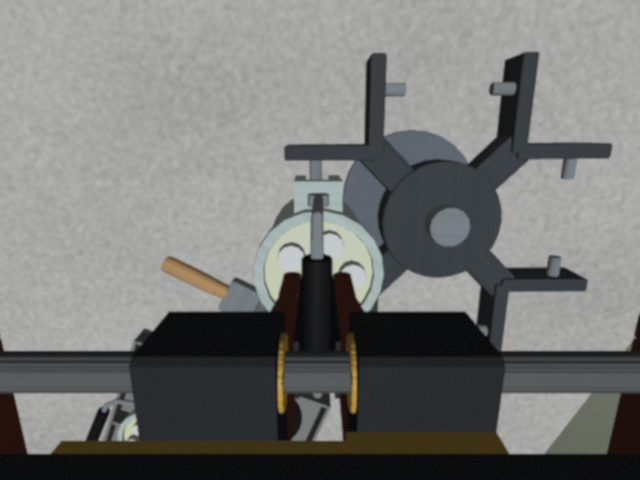

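```bash
python3 - <<'E'
from sl import *
S=cam("side");C=cam("scene")
save(S,'pics/s12.png',(290,185,420,285),6);save(C,'pics/c12.png',(175,220,340,345),4.8)
E
```

```text
(no output)
```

View pics/s12.png

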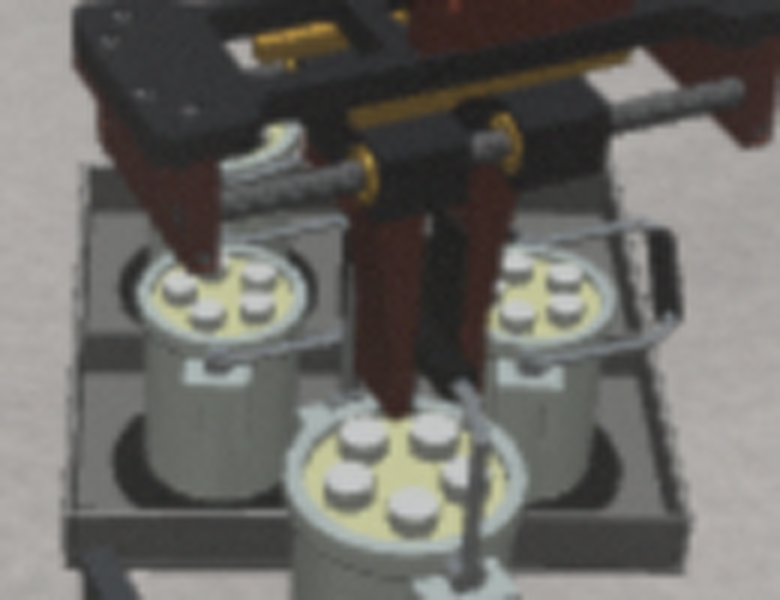

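View pics/c12.png

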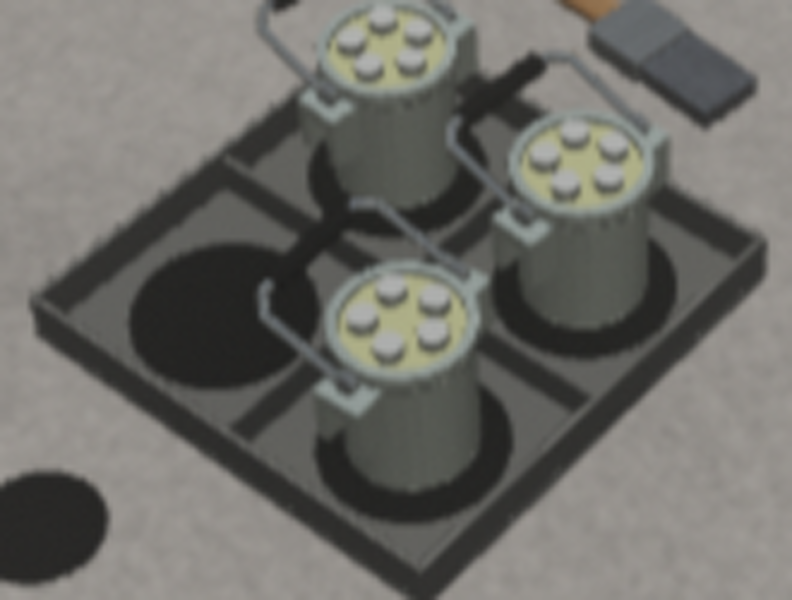

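```bash
python3 - <<'E'
from h import *
C=cam("scene");S=cam("side")
L,B,R=[plane(C,*q,30) for q in((181.7,282.9),(263.5,339.8),(334.8,269.6))]
print(L,B,R,np.linalg.norm(L-B),np.linalg.norm(R-B),np.arctan2(*(B-L)[1::-1]),np.arctan2(*(R-B)[1::-1]))
print('ctr',(L+R)/2)
print('pad',plane(C,221.9,285.7,6),'pad by quarter', (L+R)/2 + 0.25*((L-B)-(R-B))/1.0)
# side, front (near) outer top corners and far
for q in((65,517),(687,517)):print('side near',plane(S,290+q[0]/6,185+q[1]/6,30))
# other buckets' rims z=96
for q in((402,322),(583,165),(387,46)):print('rim',plane(C,175+q[0]/4.8,220+q[1]/4.8,96))
E
```

```text
[ 412.7078543  -327.19257892   30.        ] [ 661.71071623 -305.5875992    30.        ] [638.57998173 -55.50267214  30.        ] 249.9383932034818 251.15234743645226 0.08654923328239862 1.6630254450380482
ctr [ 525.64391802 -191.34762553   30.        ]
pad [ 467.83128754 -258.18773512    6.        ] pad by quarter [ 469.17588616 -259.27010222   30.        ]
side near [634.30922994 -52.41988131  30.        ]
side near [387.22120693 -75.08089008  30.        ]
rim [ 592.63453204 -249.71280836   96.        ]
rim [ 583.48963426 -126.48422901   96.        ]
rim [ 458.47838471 -135.51919388   96.        ]
```

>>> carry_out:
  commands:
    - [[-2.6,-1.6,0],0]
    - [[-5.1,-3.1,0],0]
    - [[-8.5,-5.2,0],0]
    - [[-11.9,-7.3,0],0]
    - [[-14.5,-8.9,0],0]
    - [[-17,-10.5,0],0]
    - [[-17,-10.5,0],0]
    - [[-17,-10.5,0],0]
    - [[-17,-10.5,0],0]
    - [[-17,-10.5,0],0]
    - [[-17,-10.5,0],0]
    - [[-17,-10.5,0],0]
    - [[-17,-10.5,0],0]
    - [[-17,-10.5,0],0]
    - [[-17,-10.5,0],0]
    - [[-17,-10.5,0],0]
    - [[-17,-10.5,0],0]
    - [[-17,-10.5,0],0]
    - [[-17,-10.5,0],0]
    - [[-17,-10.5,0],0]

```text
time_s: 17.85
eef_pos: [473.1, -182.0, 363.8]
tcp_rot: [0.0, 0.528, 0.849, -0.0]
ft_force: [-0.3, 0.3, -5.5]
finger_gap: 11.5
```

>>> carry_out:
  commands:
    - [[-17,-10.4,0],0]
    - [[-14.5,-8.9,0],0]
    - [[-12,-7.3,0],0]
    - [[-9.5,-5.8,0],0]
    - [[-7,-4.3,0],0]
    - [[-4.5,-2.7,0],0]
    - [[-2.6,-1.6,0],0]
    - [[0,0,0],0.03]
    - [[0,0,0],0.06]
    - [[0,0,0],0.08]
    - [[0,0,0],0.08]
    - [[0,0,0],0.06]
    - [[0,0,0],0.04]
    - [[0,0,0],0.02]
    - [[0,0,0],0]
    - [[0,0,0],0]

```text
time_s: 19.45
eef_pos: [467.3, -258.2, 363.7]
tcp_rot: [0.0, 0.674, 0.739, 0.0]
ft_force: [0.3, -0.2, -3.7]
finger_gap: 11.0
```

```bash
python3 - <<'E'
from h import *
C=cam('scene');save(C,'pics/c13.png',(160,150,360,350),3);S=cam('side');save(S,'pics/s13.png',(280,150,420,290),4);W=cam('wrist');save(W,'pics/w13.png')
print(r.get_state()['eef_pos'],r.get_state()['tcp_rot'],r.get_state()['time_s'])
E
```

```text
[ 467.17599002 -258.36699269  363.64139883] [-1.07212358e-05  6.74420873e-01  7.38347130e-01  2.81767418e-05] 19.6
```

View pics/c13.png

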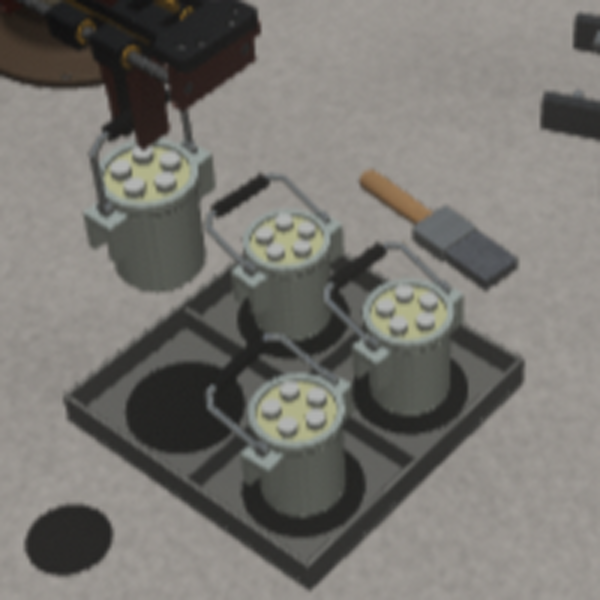

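View pics/s13.png

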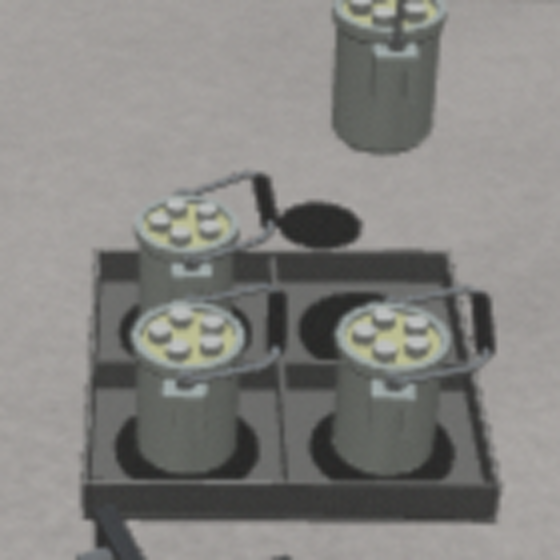

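View pics/w13.png

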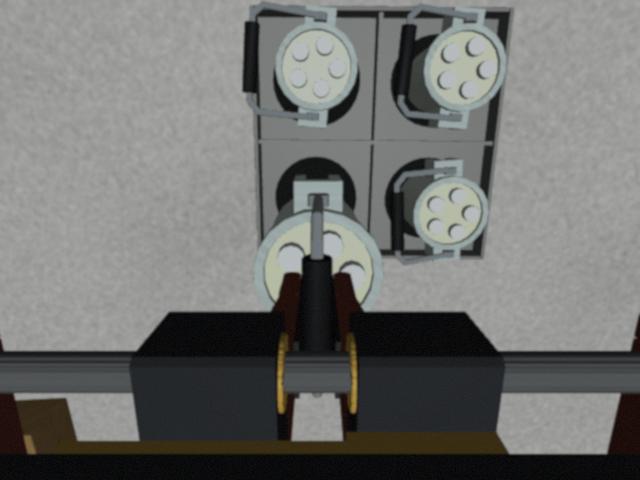

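```bash
python3 - <<'E'
from h import *
W=cam('wrist')
a=plane(W,315,142,30);b=plane(W,430,257,30);l=plane(W,259,200,30);d=plane(W,373,200,30)
print('ydiv',a,'ywall outer near',b,'xl',l,'xdiv',d)
xd=np.array([np.cos(.09),np.sin(.09)]);yd=np.array([-xd[1],xd[0]]);p=np.array([467.2,-258.4])
for q in(a,b,l,d):print(((q[:2]-p)@xd).round(1),((q[:2]-p)@yd).round(1))
E
```

```text
ydiv [ 459.23456035 -197.27317519   30.        ] ywall outer near [ 597.46668357 -309.5242932    30.        ] xl [ 404.90652504 -262.69600046   30.        ] xdiv [ 526.3322008  -251.75967935   30.        ]
-2.4 61.6
125.1 -62.6
-62.4 1.3
59.5 1.3
```

>>> carry_out:
  commands:
    - [[0,0,3],0]
    - [[0,0,6],0]
    - [[0,0,9],0]
    - [[0,0,12],0]
    - [[0,0,12],0]
    - [[0,0,12],0]
    - [[0,0,12],0]
    - [[0,0,10],0]
    - [[0,0,8],0]
    - [[0,0,6],0]
    - [[0,0,4],0]
    - [[0,0,2],0]
    - [[0,0,0],0]

```text
time_s: 20.95
eef_pos: [467.2, -258.5, 267.6]
tcp_rot: [0.0, 0.675, 0.738, 0.0]
ft_force: [0.9, -0.1, -5.2]
finger_gap: 11.2
```

```bash
python3 - <<'E'
from h import *
C=cam('scene');save(C,'pics/c14.png',(160,200,340,350),4);S=cam('side');save(S,'pics/s14.png',(280,150,420,290),4)
print(r.get_state()['eef_pos'],r.get_state()['ft_force'])
E
```

```text
[ 467.34976879 -258.5188745   267.99692441] [ 0.80126427 -0.57891822 -3.55304146]
```

View pics/c14.png

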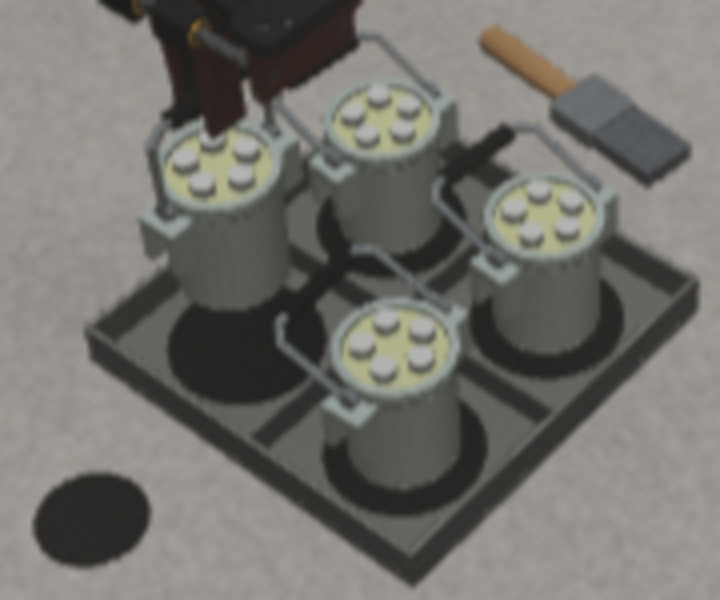

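View pics/s14.png

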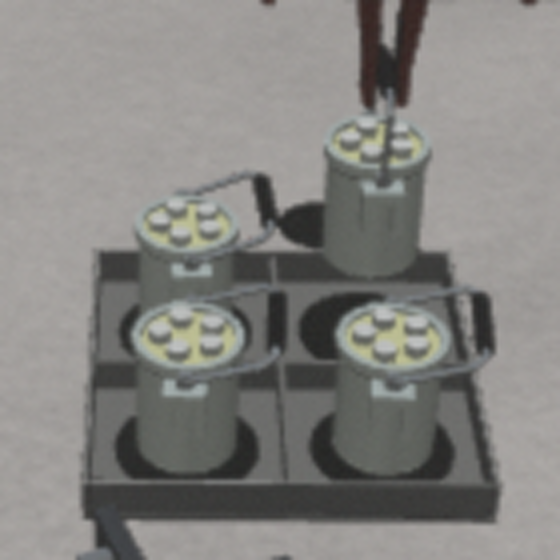

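>>> carry_out:
  commands:
    - [[0,0,3],0]
    - [[0,0,6],0]
    - [[0,0,8],0]
    - [[0,0,8],0]
    - [[0,0,8],0]
    - [[0,0,7],0]
    - [[0,0,5],0]
    - [[0,0,4],0]
    - [[0,0,3],0]
    - [[0,0,2],0]
    - [[0,0,1],0]
    - [[0,0,0],0]
    - [[0,0,0],0]

```text
time_s: 22.35
eef_pos: [467.3, -258.5, 212.8]
tcp_rot: [0.0, 0.675, 0.738, 0.0]
ft_force: [0.2, 0.4, -4.4]
finger_gap: 11.3
```

```bash
python3 - <<'E'
from h import *
C=cam('scene');save(C,'pics/c15.png',(160,200,340,350),4);S=cam('side');save(S,'pics/s15.png',(280,150,420,290),4)
print(r.get_state()['eef_pos'],r.get_state()['ft_force'])
E
```

```text
[ 467.26650472 -258.47271125  212.84585211] [-4.61362312e-01 -1.38013242e-03 -4.46466764e+00]
```

View pics/c15.png

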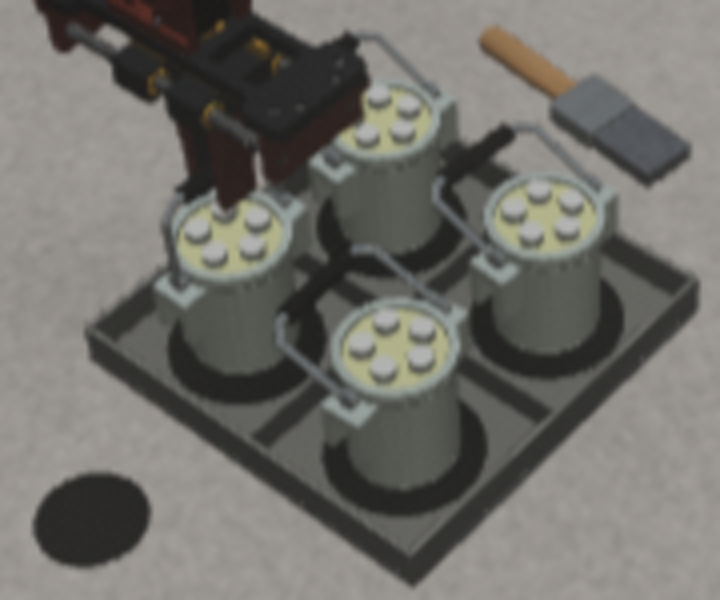

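View pics/s15.png

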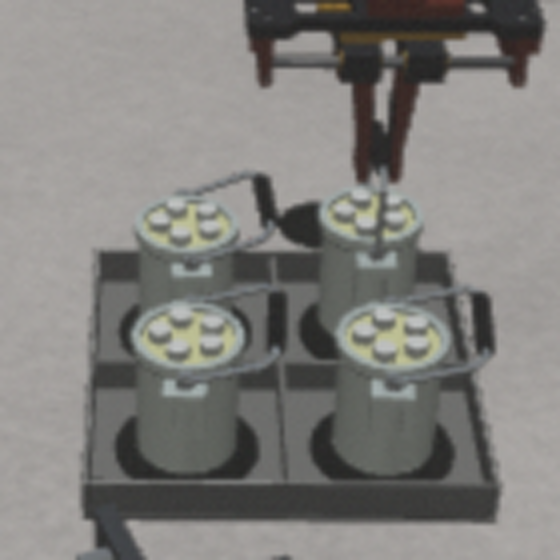

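Centred and upright, about 5 mm above the pad. I'll lower it slowly to contact.

>>> carry_out:
  commands:
    - [[0,0,0.7],0]
    - [[0,0,0.7],0]
    - [[0,0,0.7],0]
    - [[0,0,0.7],0]
    - [[0,0,0.7],0]
    - [[0,0,0],0]
    - [[0,0,0],0]

```text
time_s: 23.15
eef_pos: [467.2, -258.4, 209.1]
tcp_rot: [-0.0, 0.675, 0.738, -0.0]
ft_force: [1.0, -0.2, -3.8]
finger_gap: 11.3
```

>>> carry_out:
  commands:
    - [[0,0,0.5],0]
    - [[0,0,0.5],0]
    - [[0,0,0.5],0]
    - [[0,0,0],0]
    - [[0,0,0],0]

```text
time_s: 23.65
eef_pos: [467.2, -258.6, 208.0]
tcp_rot: [0.0, 0.675, 0.738, 0.0]
ft_force: [-1.8, -0.3, 1.9]
finger_gap: 11.3
```

Contact: the bucket's weight is off the wrist. Releasing.

>>> carry_out:
  commands:
    - [[0,0,0],0]
    - [[0,0,0],0]
    - [[0,0,0],0]
    - [[0,0,0],0]
    - [[0,0,0],0]
    - [[0,0,0],0]
  grip: 40

```text
time_s: 24.25
eef_pos: [467.2, -258.4, 207.6]
tcp_rot: [0.0, 0.675, 0.738, 0.0]
ft_force: [0.2, 0.5, 0.1]
finger_gap: 35.3
```

```bash
python3 - <<'E'
from h import *
W=cam('wrist');save(W,'pics/w16.png');print(r.get_state()['ft_force'])
S=cam('side');save(S,'pics/s16.png',(280,150,420,290),4)
E
```

```text
[ 0.41920902  0.1132771  -0.15326425]
```

View pics/w16.png

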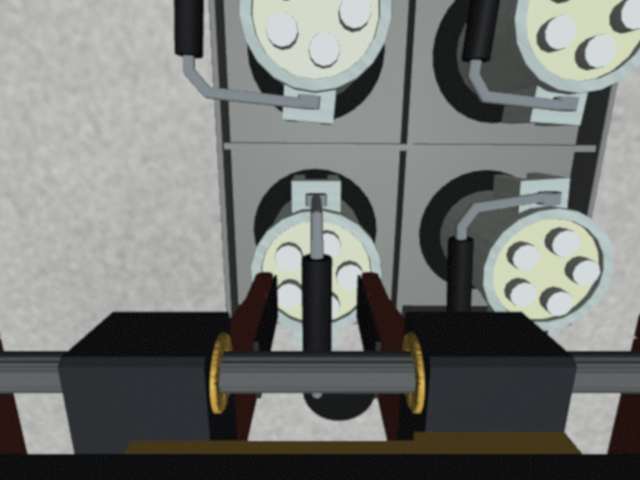

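View pics/s16.png

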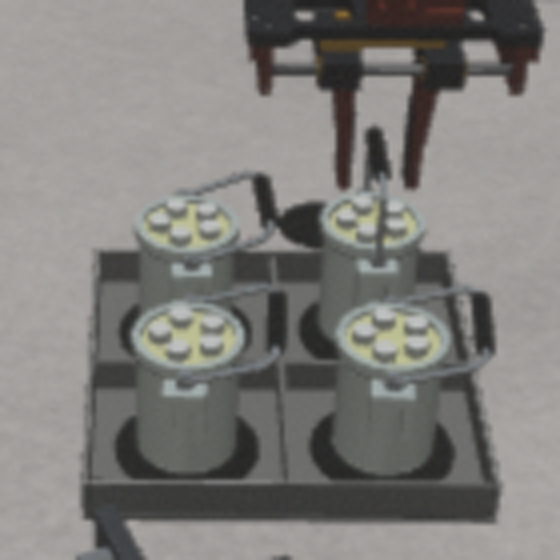

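Released, and the bail stands free between the open fingers. I'll retreat straight up.

>>> carry_out:
  commands:
    - [[0,0,-4],0]
    - [[0,0,-8],0]
    - [[0,0,-12],0]
    - [[0,0,-18],0]
    - [[0,0,-20],0]
    - [[0,0,-20],0]
    - [[0,0,-20],0]
    - [[0,0,-15],0]
    - [[0,0,-8],0]
    - [[0,0,0],0]
    - [[0,0,0],0]
    - [[0,0,0],0]

```text
time_s: 25.55
eef_pos: [466.8, -258.3, 331.9]
tcp_rot: [-0.001, 0.675, 0.738, -0.0]
ft_force: [-0.5, -0.1, -0.2]
finger_gap: 35.1
```

```bash
python3 - <<'E'
from h import *
C=cam('scene');save(C,'pics/c17.png',(150,60,470,360),2);S=cam('side');save(S,'pics/s17.png')
print(r.get_state()['eef_pos'],r.get_state()['ft_force'],r.get_state()['time_s'])
E
```

```text
[ 466.90864659 -258.32498602  331.89049597] [ 0.1243473   0.41187119 -0.00223935] 25.65
```

View pics/c17.png

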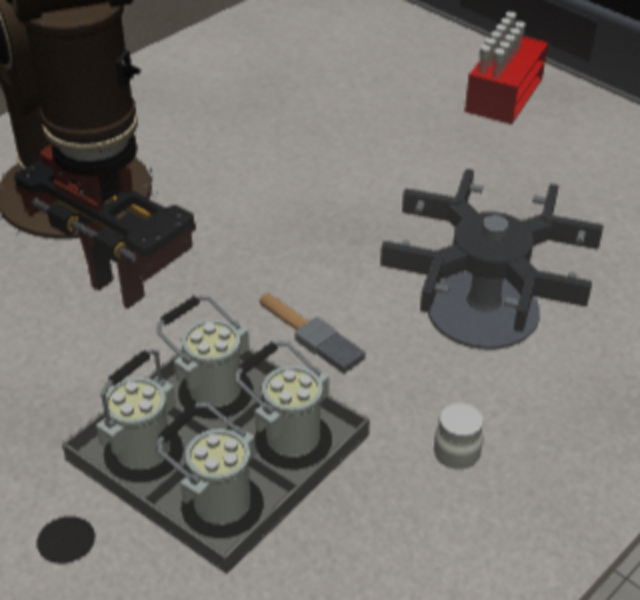

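View pics/s17.png

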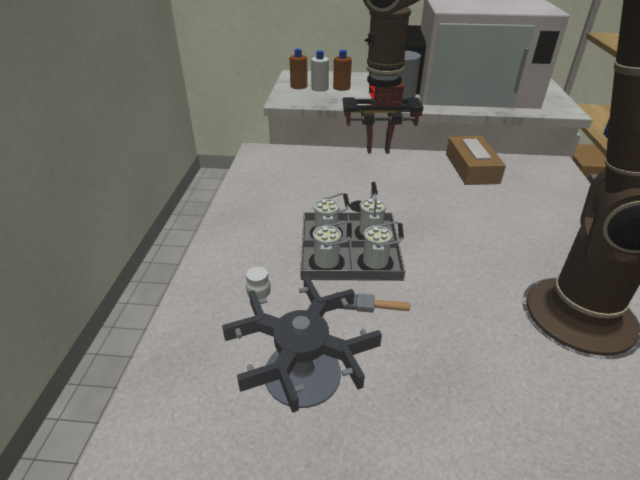

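The bucket stands upright on its pad in the tray, the other items look undisturbed, and the gripper is clear. Handing in.

```bash
python3 -c "
from station import order
print(order.job_done())"
```

```text
the job is handed in; nothing more can be done
None
```

The bucket now stands upright in the tray's empty compartment, and I handed the job in at about 25.7 s of the 72 s allowed. I pushed its bail up, clamped the sleeve and lifted the bucket straight off its pins. I then carried it level to the tray, lowered it onto the pad with about 2 N of contact, let go and backed straight up.

**Last checks:**
- The final pictures show the bucket upright and centred on its pad, with its bail standing free and the gripper about 125 mm above where it let go.
- The other three buckets, the grease jar and the brush look as they were, judged by eye; the rotor also looks in place.
- Two wrist-camera checks on the compartment position agreed with the target to within about 2 mm.

**Not perfect:** while I was pushing the bail up, its hinge friction rocked the bucket roughly 0.2 rad on its pins, before I took hold of it. I eased it back so it hung close to upright, then clamped the sleeve. It looked level in each picture taken during the lift and carry.

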